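# Level the mould press and hold the mould clamped

## Task

Get the rubber mould clamped square in the little bench press: turn the black levelling knob at its front until the tilted table that carries the orange mould sits level, then flip the red safety catch up and over towards the front, well clear of the ratchet tooth, and only then pull the lever by its black grip all the way down to its stop so that the spring-backed plate presses on the mould. The lever springs back up when let go, so finish while still holding it down. Leave the other things on the bench where they are.

Things in the scene. Friction and masses are not known exactly. Their poses are not given: they have to be found in the camera images.
- bench_press: slate-grey C-frame press fixed to the bench, base 245 x 150 mm. Origin on the bench top under the ram; x points from the open front to the column at the back, y to the press's left, z up. Offsets below are mm in this frame. Head: x -29..88, y -33..33, z 155..255; the 20 mm ram stands out of its top to z 291; index post 73 high at (-55, 58).
- press_table (a joint): tilt of the steel table, rad: 0 level, negative front low; starts 0.05 to 0.085 low. It rocks on a cross axle at (0, 0, 60) under the ram and is moved only by the knob: +0.03 rad per +1 rad of knob. The red pointer at its front left corner stands at the long mark of the white index plate when level.
- table_top (a point): centre of the table's upper face, at (0, 0, 66) when level; the table is 84 x 88 mm and has 4 mm lips round the mould
- level_knob (a joint): turn of the levelling knob, rad, positive clockwise seen from above, 0 with the table level; it starts at -2.83 to -1.67, so turn it clockwise. It stays where it is left; turning takes about 0.05 Nm
- knob_top (a point): centre of the top of the round black fluted levelling knob, at (-115, 0, 117), upright axis, does not rise as it turns. Diameter 37 mm; grip it between z 91 and 115. A white line on its top runs from near the rim to the centre
- safety_catch (a joint): red safety catch on the left of the head, rad: 0 is down, its nose before the ratchet tooth so that the lever is blocked at about 0.07 rad (0.2 under a hard pull). It swings up and forward (to -x) about a cross pin through (-30, 44, 226) to its stop at 1.7; clear of the tooth from about 0.4 on; friction of 0.04 Nm keeps it where it is left
- catch_tab (a point): middle of the top edge of the catch's flat red thumb tab; at (-5, 75, 262) with the catch down, leaning back 35 deg from upright. The tab, 42 mm wide along y (54 to 96) and 7 mm thick, runs from the pin up to this edge, 44 mm from the pin; pushed from behind (column side) to the front it flips the catch. There the catch's 50 mm long nose rises between y 39 and 49
- press_lever (a joint): hand lever on the right side of the press, rad: 0 is up at rest, positive as the grip goes forward and down, stop at 1.1. It turns about the cross shaft through (24, 0, 190). A return spring raises it when let go; at the stop it takes about 6 N at the grip
- lever_grip: black cylindrical lever grip, a sleeve free to spin on its pin, 17 mm diameter, 88 mm long, along the press's y axis; origin at its centre, 160 mm from the shaft. At lever value a it is at x = 24 - 160 cos(0.785 - a), y = -131, z = 190 + 160 sin(0.785 - a): from (-89, -131, 303) at rest to (-128, -131, 140) at the stop. Rod beside it at y = -75
- press_plate: aluminium pressing plate 50 x 68 x 9 mm under the ram; origin at the centre of its underside, 101 mm above the bench with the lever up; it goes down 16 mm for each rad of lever, and gives on springs once it rests on the mould
- orange_mould: loose orange rubber mould, 48 x 63 x 24 mm, lying between the lips on the press table; origin at the centre of its underside
- tape_roll: roll of masking tape, 72 mm diameter, 18 mm high, lying flat; bystander, loose
- flat_pliers: pliers with black handles, 38 x 135 x 13 mm, lying; bystander, loose
- calliper: steel slide calliper, 60 x 155 x 10 mm, lying; bystander, loose
- loupe: black eye loupe, 34 mm diameter, 30 mm high; bystander, loose
- powder_bottle: white talc bottle, 57 x 69 x 159 mm, standing; bystander, loose
There are look-alikes about, which are no part of the job. What is shaped like the orange_mould but pink is not meant.

How it is judged:
On the way, in this order (a step that is already met when the one before it is completed fails the run):
1. the table has been levelled with the knob, with catch and lever still at rest (value of joint press_table between -0.015 and 0.015 rad and value of joint safety_catch below 0.3 rad and value of joint press_lever below 0.15 rad), for 0.3 s.
2. the safety catch has been flipped forward while the lever is still up (value of joint safety_catch above 1 rad and value of joint press_lever below 0.15 rad), for 0.2 s.
3. the lever is pulled down and the plate presses on the mould (value of joint press_lever above 0.95 rad and contact force between press_plate and orange_mould above 10 N), for 0.2 s.
At the end, for the whole second after the job is handed in: The table is level within 0.015 rad, the catch stands flipped beyond 1.0 of its 1.7 rad, the fingers hold the black grip with the lever beyond 0.95 of its 1.1 rad, and the plate presses with over 10 N on the mould, which is within 10 mm of the table's centre (all of step 3 and contact force between the fingers and lever_grip above 1.5 N and value of joint press_table between -0.015 and 0.015 rad and value of joint safety_catch above 1 rad and horizontal distance between orange_mould and table_top below 0.01 m); the arm keeps its last pose, push and grip.
It fails at once if a bystander was moved by more than 30 mm (distance of any of tape_roll, flat_pliers, calliper, loupe, powder_bottle from where it was at the start of the episode above 0.03 m).
It also fails if it takes over 61 s, if anything falls off the work surface, if the arm or the gripper's body presses on something with over 40 N, if the wrist force passes 120 N, or if a joint passes its speed limit or range.

## Robot

A 6-joint arm with a two-finger parallel gripper is mounted at the origin on a cart in front of the work surface, level with it; the furniture and walls round the work are solid. World frame = base frame: x ahead of the robot, y to its left, z up, the work surface at z = 0. Lengths are in m, angles in rad, forces in N, time in s.
With the tool pointing down it reaches from about 0.425 to 0.95 m from the base axis. Payload 3.5 kg.
Tool frame: the origin (TCP) lies on the centre line of the jaws, within the pads' length; the fingertips stand 25 mm ahead of it and the grasp point (between the pads) lies 6 mm ahead of it; y points along the fingers, z is the direction in which the jaws open and shut, and the axes are right-handed (so a half turn about y gives the same grasp; the last joint's range is limited). The gripper opens to 85 mm and grips with 20 to 120 N. Pads are 22 mm wide; open, the fingers measure 114 mm over their backs; the gripper's body (76 mm by 85 mm) begins 54 mm behind the grasp point. The pads swing forward as they close: fully open they stand 13 mm farther back than shut.
Start: joints at [1.159, 0.286, 1.577, -0, 1.279, -0.15], TCP at [0.175, 0.652, 0.256] pointing down, gripper open.
Joint ranges: [-2.77, 2.77], [-0.9, 2.22], [0.21, 2.48], [-1.53, 4.67], [0.24, 2.81], [-2.84, 2.84]. Speed limits (rad/s): [2.79, 2.79, 3.14, 3.14, 3.14, 3.14].

## Interface

Orientations are given as a unit quaternion [x, y, z, w].
In Python, from plant import ctrl gives the robot as it stands.
- The arm moves only by the tool arm_command, never from a script. Its argument "steps" is a list of rows, each an object with "hand": the opening, from 0 (shut) to 1 (fully open); "travel": the shift along the tool's x, y, z in units of 0.3 m (1.0 is 0.3 m), a list of three; "rotation": the turn, a rotation vector about the tool's x, y, z in units of 30 degrees (1.0 is 30 degrees), a list of three. A call has 1 to 20 rows; each row shifts and turns the pose as measured when the row begins, along the tool's axes as they then stand; what a row does not reach is not made up. A row lasts 1/8 s, in which the tool goes at most 62.5 mm and 10.7 degrees, less where a joint would pass 70% of its speed; a pose out of reach is approached as far as the arm can. A call with a number of a shift or a turn outside -1 to 1 is refused whole. A call with a gripper value outside its range is refused whole. The fingers move at their own pace and stop on an object; "grip_force" is the grip in N (left out, the last holds). Time passes only in rows, so rows that do not move let the fingers close. It gives the time, the measured TCP pose, the force and the opening at its end, in the units of the state.
- ctrl.get_state(): the state, without advancing time (a new reading comes with each control period).
- ctrl.read_camera(name): name is "scene" or "side" or "wrist"; returns (picture, depth): 400x640x3 uint8, blue, green, red; 400x640 float32, m along the optical axis (not along the pixel's ray), 0 where there is no reading.
- ctrl.camera_params(name): a dict with "fx", "fy", "cx", "cy" (pixels), "distortion" ([k1, k2, p1, p2, k3] as OpenCV has them; the pictures are not rectified), "extrinsics" (4x4, takes a point from camera to world coordinates); the wrist camera has in their place "tool_from_camera" (4x4, takes a point from camera to tool coordinates, whose origin is the TCP and whose axes are the tool frame's). Camera axes: x right, y down, z forward; pixel columns grow to the right and rows downward; lengths in m; the calibration is good to about 2 mm. A picture is of the moment at which its call begins: read the wrist's pose just before it. camera_params takes no time and is no camera call.
- ctrl.sign_off(): hands the job in, once; it reports no verdict.
Trained networks look in the newest picture that a camera, given by its name, has taken for a name from the list of things; names that differ only in an ending like _2 or _b are one class to them, and where a whole thing is asked for, a point or a joint stands for the part that bears it (a point fixed in the world has none). Each returns a list of dicts, best first, with "score" (0 to 1); they miss things now and then, are a little off and sometimes report something else, mostly with a low value. They report only what shows in the picture. A call takes as long as a camera call. They do not tell look-alikes from the thing itself.
- ctrl.masks_of(camera, thing): "region" (400x640 bool, what is visible of it) and "at" ([column, row] in pixels, amid what is visible of it).
The state is a dict: "time": time; "qpos": joint angles; "dq": joint speeds; "joint_efforts": joint torques, N m; "eef_pos": TCP position; "tcp_rot": TCP orientation; "contact_force": force on the tool from outside, world axes, zero at the start; "wrist_torque": the same for the moment, N m; "opening": opening from 0.0 (shut) to 1.0 (fully open).
Only numpy, scipy, OpenCV 4.12 (cv2) and the standard library are available. Lean on these libraries where they do the work, as an engineer would, in place of code of your own. Each camera call takes 0.05 s, during which the arm holds its last target.

## Working session

There is one attempt and no reset: what is moved stays moved. The work goes in short steps, Python scripts to look and compute and a tool call to move; the robot and the scene stay as the last step left them, time stands still between calls to the robot, and variables do not carry over. Pictures are saved under pics/ and viewed, and the job is handed in when it is done.

Besides the shell and the picture viewer there is one more tool, called after "Request:" as name(argument=value, ...) on one line, values as JSON. arm_command: Moves the arm, as the interface text tells. Shifts and turns lie within -1 to 1; 1 stands for 0.3 m of shift or 30 degrees of turn. Its arguments: {"type":"object","properties":{"steps":{"type":"array","items":{"type":"object","properties":{"hand":{"type":"number"},"travel":{"type":"array","items":{"type":"number","minimum":-1,"maximum":1}},"rotation":{"type":"array","items":{"type":"number","minimum":-1,"maximum":1}}}}},"grip_force":{"type":"number"}},"required":["steps"]}

```bash
ls; mkdir -p pics
python3 - <<'E'
from plant import ctrl
import cv2,numpy as np
s=ctrl.get_state()
for k,v in s.items(): print(k,np.round(v,4))
for n in ("scene","side","wrist"):
    im,d=ctrl.read_camera(n); cv2.imwrite(f"pics/{n}0.png",im); np.save(f"pics/{n}0.npy",d)
    p=ctrl.camera_params(n); print(n,{k:np.round(v,4).tolist() for k,v in p.items()})
E
```

```text
pics
time 0.0
qpos [ 1.159   0.2872  1.5782  0.      1.2786 -0.15  ]
dq [-0.0011  0.0008  0.0006  0.0022 -0.0014 -0.0013]
joint_efforts [-2.00000e-04 -4.05978e+01 -2.92630e+01 -1.00000e-04  5.70000e-03
 -0.00000e+00]
eef_pos [0.1744 0.6515 0.2549]
tcp_rot [ 0.7019 -0.0925  0.0921 -0.7003]
contact_force [ 0.0252 -0.2158  0.8368]
wrist_torque [0.019  0.0189 0.019 ]
opening 0.9988
scene {'fx': 429.1315, 'fy': 429.1315, 'cx': 321.8489, 'cy': 191.5818, 'distortion': [0.0113, 0.0, 0.0, 0.0, 0.0], 'extrinsics': [[0.7051, -0.331, 0.6271, -0.4107], [-0.7088, -0.3031, 0.637, -0.8736], [-0.0208, -0.8936, -0.4484, 0.8627], [0.0, 0.0, 0.0, 1.0]]}
side {'fx': 385.5348, 'fy': 385.5348, 'cx': 325.2011, 'cy': 198.6547, 'distortion': [-0.096, 0.0, 0.0, 0.0, 0.0], 'extrinsics': [[-0.833, -0.3716, 0.4099, -0.0267], [-0.553, 0.5344, -0.6392, 0.9316], [0.0185, -0.7591, -0.6507, 1.09], [0.0, 0.0, 0.0, 1.0]]}
wrist {'fx': 315.8724, 'fy': 315.8724, 'cx': 320.3346, 'cy': 198.112, 'distortion': [-0.0294, 0.0, 0.0, 0.0, 0.0], 'tool_from_camera': [[-0.0008, 0.9573, 0.2891, -0.0746], [-0.0003, -0.2891, 0.9573, -0.118], [1.0, 0.0007, 0.0006, -0.0001], [0.0, 0.0, 0.0, 1.0]]}
```

View pics/scene0.png

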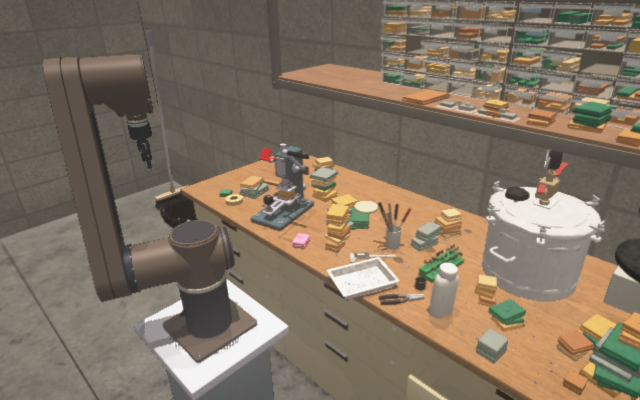

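View pics/side0.png

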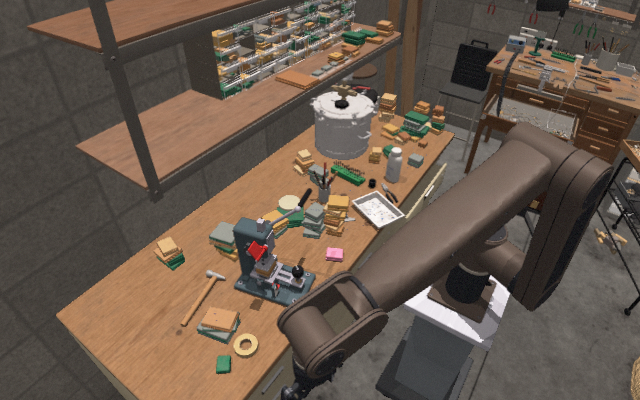

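View pics/wrist0.png

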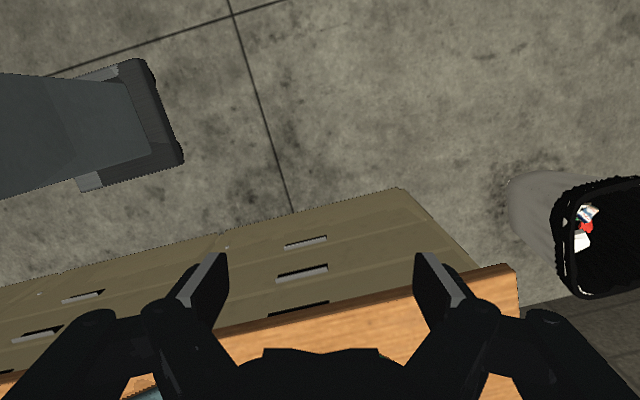

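The scene camera shows the press near (285,190) and the pink look-alike at (301,240). The side camera shows the press near (270,265). Next I locate its parts.

```bash
cat > h.py <<'E'
from plant import ctrl
import cv2,numpy as np
from scipy.spatial.transform import Rotation as R
def params(n):
    p=ctrl.camera_params(n)
    K=np.array([[p['fx'],0,p['cx']],[0,p['fy'],p['cy']],[0,0,1]]);D=np.array(p['distortion'],float)
    if n=='wrist':
        s=ctrl.get_state();T=np.eye(4);T[:3,:3]=R.from_quat(s['tcp_rot']).as_matrix();T[:3,3]=s['eef_pos']
        E=T@np.array(p['tool_from_camera'])
    else: E=np.array(p['extrinsics'])
    return K,D,E
def unproj(uv,z,K,D,E):
    uv=np.asarray(uv,float).reshape(-1,1,2)
    q=cv2.undistortPoints(uv,K,D).reshape(-1,2)
    z=np.asarray(z).reshape(-1,1)
    c=np.hstack([q*z,z]); return c@E[:3,:3].T+E[:3,3]
def proj(P,K,D,E):
    Ei=np.linalg.inv(E); r=cv2.Rodrigues(Ei[:3,:3])[0]
    return cv2.projectPoints(np.asarray(P,float).reshape(-1,1,3),r,Ei[:3,3],K,D)[0].reshape(-1,2)
def maskpts(region,d,K,D,E):
    v,u=np.nonzero(region&(d>0)); return unproj(np.c_[u,v],d[v,u],K,D,E)
E
python3 - <<'E'
from h import *
for n in ("scene","side"):
    im,d=ctrl.read_camera(n);P=params(n)
    for t in ("bench_press","level_knob","catch_tab","lever_grip","press_plate","press_table","orange_mould"):
        for m in ctrl.masks_of(n,t)[:2]:
            p=maskpts(m['region'],d,*P)
            print(n,t,round(m['score'],2),np.round(m['at']),m['region'].sum(),np.round(np.median(p,0),3) if len(p) else None, np.round(p.min(0),3) if len(p) else '',np.round(p.max(0),3) if len(p) else '')
    c=(slice(130,240),slice(235,345)) if n=="scene" else (slice(170,310),slice(220,340))
    cv2.imwrite(f"pics/{n}_crop.png",cv2.resize(im[c],None,fx=5,fy=5,interpolation=cv2.INTER_CUBIC)[:600])
print(ctrl.get_state()['time'])
E
```

```text
scene bench_press 0.84 [288. 189.] 2504 [0.556 0.315 0.091] [ 0.42   0.152 -0.004] [1.008 0.713 0.312]
scene bench_press 0.29 [297. 155.] 250 [0.545 0.253 0.263] [0.5   0.147 0.164] [0.64  0.324 0.311]
scene level_knob 0.6 [268. 196.] 106 [0.462 0.308 0.102] [0.444 0.292 0.035] [0.507 0.391 0.119]
scene catch_tab 0.56 [267. 151.] 132 [0.541 0.408 0.236] [ 0.519  0.366 -0.141] [1.081 1.197 0.26 ]
scene lever_grip 0.44 [298. 154.] 72 [0.52  0.184 0.305] [0.503 0.147 0.296] [0.532 0.228 0.311]
scene press_plate 0.59 [285. 187.] 95 [0.568 0.335 0.107] [0.548 0.302 0.001] [0.702 0.552 0.12 ]
scene press_table 0.6 [278. 202.] 325 [0.54  0.316 0.058] [ 0.446  0.286 -0.001] [0.637 0.445 0.074]
scene orange_mould 0.75 [300. 241.] 169 [0.443 0.109 0.021] [0.413 0.085 0.002] [0.485 0.147 0.027]
scene orange_mould 0.47 [297. 154.] 287 [0.557 0.255 0.251] [ 0.5    0.147 -0.008] [1.071 0.761 0.311]
side bench_press 0.93 [264. 266.] 4452 [0.558 0.362 0.087] [ 0.212  0.014 -0.006] [0.878 0.642 0.531]
side level_knob 0.62 [268. 265.] 196 [0.566 0.356 0.11 ] [0.548 0.233 0.003] [0.639 0.38  0.13 ]
side catch_tab 0.6 [258. 249.] 256 [0.544 0.407 0.24 ] [0.524 0.348 0.092] [0.627 0.433 0.265]
side lever_grip 0.65 [303. 200.] 107 [0.52  0.201 0.311] [ 0.505 -0.058  0.   ] [0.715 0.243 0.318]
side press_plate 0.53 [267. 265.] 193 [0.567 0.358 0.11 ] [ 0.527  0.236 -0.001] [0.639 0.431 0.225]
side press_table 0.68 [276. 276.] 525 [0.538 0.334 0.062] [ 0.448  0.25  -0.001] [0.616 0.395 0.078]
side orange_mould 0.7 [264. 273.] 93 [0.562 0.368 0.083] [0.55  0.315 0.068] [0.595 0.379 0.095]
side orange_mould 0.47 [335. 256.] 198 [0.448 0.124 0.025] [0.417 0.083 0.001] [0.486 0.15  0.032]
0.95
```

View pics/scene_crop.png

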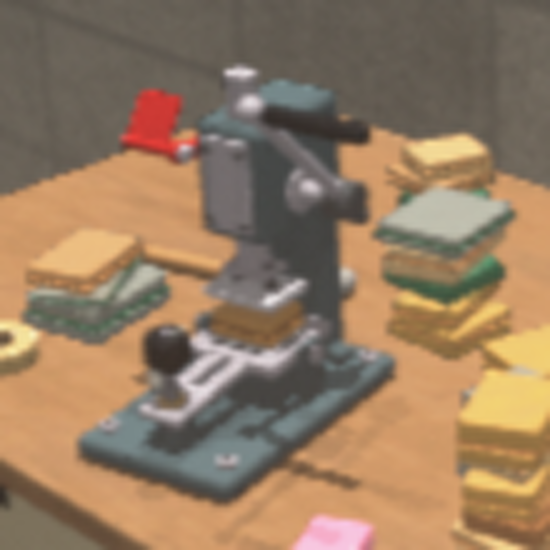

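View pics/side_crop.png

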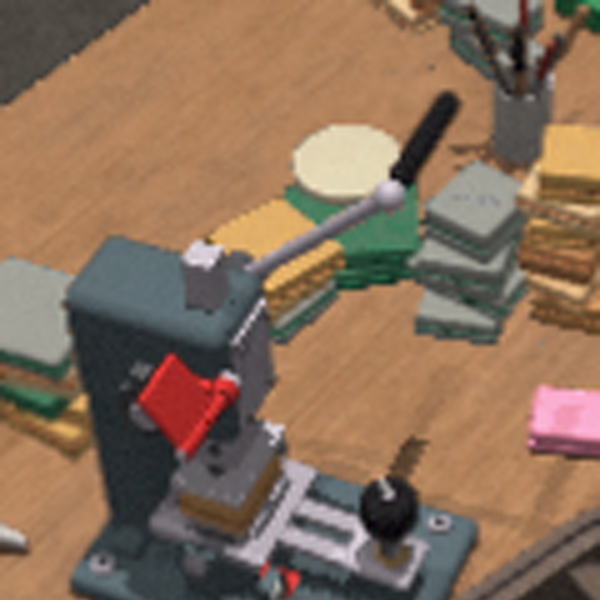

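```bash
cat > fit.py <<'E'
from h import *
from scipy.optimize import least_squares
def box(p,lo,hi):
    c=(np.array(lo)+hi)/2;h=(np.array(hi)-lo)/2;q=abs(p-c)-h
    return np.linalg.norm(np.maximum(q,0),axis=1)+np.minimum(q.max(1),0)
def cyl(p,c,ax,r,h):
    d=p-c; a=abs(d[:,ax])-h; o=[i for i in range(3) if i!=ax]
    b=np.linalg.norm(d[:,o],axis=1)-r; q=np.c_[a,b]
    return np.linalg.norm(np.maximum(q,0),axis=1)+np.minimum(q.max(1),0)
def tab(p):
    a=np.radians(35);e=np.array([np.sin(a)/1*1,0,np.cos(a)]);  # from pin up/back
    n=np.array([np.cos(a),0,-np.sin(a)]);d=p-np.array([-.030,.075,.226])
    return box(np.c_[d@e,d[:,1],d@n],[.006,-.021,-.0035],[.044,.021,.0035])
def sd(p):
    return np.c_[box(p,[-.029,-.033,.155],[.088,.033,.255]),cyl(p,[-.089,-.131,.303],1,.0085,.044),
      cyl(p,[-.115,0,.104],2,.0185,.013),tab(p),cyl(p,[0,0,.27],2,.01,.021)]
def toP(w,t):
    c,s=np.cos(t[2]),np.sin(t[2]);d=w[:,:2]-t[:2]
    return np.c_[d[:,0]*c+d[:,1]*s,-d[:,0]*s+d[:,1]*c,w[:,2]-t[3]]
def toW(p,t):
    p=np.atleast_2d(p);c,s=np.cos(t[2]),np.sin(t[2])
    return np.c_[p[:,0]*c-p[:,1]*s+t[0],p[:,0]*s+p[:,1]*c+t[1],p[:,2]+t[3]]
E
python3 - <<'E'
from fit import *
W=[]
for n in ("scene","side"):
    im,d=ctrl.read_camera(n);P=params(n)
    p=maskpts(np.ones(d.shape,bool),d,*P)
    k=(abs(p[:,0]-.56)<.2)&(abs(p[:,1]-.32)<.2)&(p[:,2]>.08)&(p[:,2]<.34); W.append(p[k])
def run(Ws,t):
    w=np.vstack(Ws)
    for tol in (.03,.02,.012,.008,.008):
        dd=sd(toP(w,t));j=abs(dd).argmin(1);m=abs(dd).min(1)<tol
        ww,jj=w[m],j[m]
        cnt=np.bincount(jj,minlength=5);wt=1/np.sqrt(np.maximum(cnt,20))[jj]
        f=lambda t:sd(toP(ww,t))[np.arange(len(ww)),jj]*wt*1000
        t=least_squares(f,t,loss='soft_l1').x
    r=sd(toP(ww,t))[np.arange(len(ww)),jj]
    return t,cnt,[round(float(np.median(r[jj==i])*1000),1) for i in range(5) if cnt[i]]
t0=np.array([.575,.342,.295,0])
for w in (W,W[:1],W[1:]):
    t,c,r=run(w,t0);print(np.round(t,4),np.degrees(t[2]),c,r)
    if w is W: np.save('t.npy',t)
E
```

```text
[ 5.792e-01  3.422e-01  2.377e-01 -2.000e-04] 13.618978228449482 [1574  229  211  312  160] [-1.1, 0.2, -0.3, 0.1, 0.6]
[ 0.5781  0.3435  0.2411 -0.0029] 13.813584701863443 [574 118  84 106  51] [-1.0, 0.3, -0.4, 0.2, 1.5]
[0.5798 0.3412 0.2378 0.0007] 13.626434089193273 [1007  113  128  212  108] [-0.6, 0.6, -0.1, 0.0, 0.8]
```

```bash
cat > tgt.py <<'E'
from fit import *
t=np.load('t.npy')
def pR(pitchdeg=0,yawdeg=0):
    """tool orientation in press frame: tool y down, tool z along press x (jaws open along press x), rotated by yawdeg about world z -> world"""
    # columns: tool x,y,z in press frame ; y=(0,0,-1)
    y=np.array([0,0,-1.]);z=np.array([1.,0,0]);x=np.cross(y,z)
    M=np.c_[x,y,z]
    return R.from_euler('z',t[2]+np.radians(yawdeg)).as_matrix()@M
def report(pp,Rt,n=None):
    s=ctrl.get_state();Rc=R.from_quat(s['tcp_rot']).as_matrix()
    w=toW(pp,t)[0] ; d=Rc.T@(w-s['eef_pos']); rv=R.from_matrix(Rc.T@Rt).as_rotvec()
    print('t',s['time'],'cur press',np.round(toP(np.array([s['eef_pos']]),t)[0],4),'F',np.round(s['contact_force'],1),'open',round(float(s['opening']),3),'q',np.round(s['qpos'],2))
    print('target world',np.round(w,4),'travel units',np.round(d/.3,3),'rot units',np.round(np.degrees(rv)/30,3))
E
python3 - <<'E'
from tgt import *
s=ctrl.get_state();Rc=R.from_quat(s['tcp_rot']).as_matrix();print(np.round(Rc,3))
for y in (0,180,-90,90): report([-.115,0,.2],pR(yawdeg=y))
for n in ("scene","side"):
    im,d=ctrl.read_camera(n);P=params(n)
    pts=[[-.115,0,.117],[-.089,-.175,.303],[-.089,-.087,.303],[-.005,.054,.262],[-.005,.096,.262],[0,0,.291],[-.029,-.033,.155],[-.029,.033,.255],[-.055,.058,.073],[0,0,.066],[-.042,.044,.066]]
    for i,u in enumerate(proj(toW(np.array(pts),t),*P)): cv2.circle(im,tuple(int(v*4*4) for v in (u+.5)) if 0 else tuple(np.round(u).astype(int)),1,(0,255,0),-1)
    c=(slice(130,240),slice(235,345)) if n=="scene" else (slice(170,310),slice(220,340))
    cv2.imwrite(f"pics/{n}_ov.png",cv2.resize(im[c],None,fx=5,fy=5,interpolation=cv2.INTER_NEAREST)[:600])
a=cv2.imread('pics/scene_ov.png');b=cv2.imread('pics/side_ov.png')[:550,:550]
cv2.imwrite('pics/ov.png',cv2.resize(np.hstack([a,b]),(800,400)))
E
```

```text
[[ 0.966 -0.     0.259]
 [-0.259  0.     0.966]
 [-0.    -1.    -0.   ]]
t 1.05 cur press [-0.3202  0.3964  0.2566] F [-0.2  1.  -0.5] open 1.001 q [ 1.16  0.29  1.58  0.    1.28 -0.15]
target world [0.4674 0.3151 0.1998] travel units [ 1.233  0.188 -0.832] rot units [ 0.     2.046 -0.   ]
t 1.05 cur press [-0.3202  0.3964  0.2566] F [-0.2  1.  -0.5] open 1.001 q [ 1.16  0.29  1.58  0.    1.28 -0.15]
target world [0.4674 0.3151 0.1998] travel units [ 1.233  0.188 -0.832] rot units [-0.    -3.954 -0.   ]
t 1.05 cur press [-0.3202  0.3964  0.2566] F [-0.2  1.  -0.5] open 1.001 q [ 1.16  0.29  1.58  0.    1.28 -0.15]
target world [0.4674 0.3151 0.1998] travel units [ 1.233  0.188 -0.832] rot units [ 0.     5.046 -0.   ]
t 1.05 cur press [-0.3202  0.3964  0.2566] F [-0.2  1.  -0.5] open 1.001 q [ 1.16  0.29  1.58  0.    1.28 -0.15]
target world [0.4674 0.3151 0.1998] travel units [ 1.233  0.188 -0.832] rot units [-0.    -0.954 -0.   ]
```

View pics/ov.png

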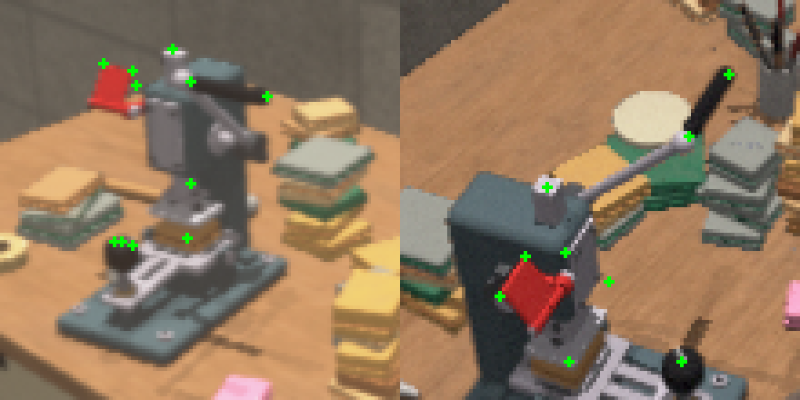

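Overlay points land on the knob, grip ends, ram and tab, so the pose holds. Next I try reading the tilt from depth.

```bash
python3 - <<'E'
from tgt import *
for n in ("scene","side"):
    im,d=ctrl.read_camera(n);P=params(n)
    p=toP(maskpts(np.ones(d.shape,bool),d,*P),t)
    k=(p[:,0]>-.13)&(p[:,0]<.045)&(abs(p[:,1])<.05)&(p[:,2]>.045)&(p[:,2]<.08)
    q=p[k]; q=q[np.argsort(q[:,0])]
    for a in np.arange(-.13,.05,.01):
        z=q[(q[:,0]>=a)&(q[:,0]<a+.01),2]
        if len(z): print(n,round(a,2),len(z),np.round(np.percentile(z,[20,50,80,95]),4))
print(ctrl.get_state()['time'])
E
python3 - <<'E'
import cv2
im=cv2.imread('pics/side0.png')[255:305,255:320];cv2.imwrite('pics/sidep.png',cv2.resize(im,None,fx=10,fy=10,interpolation=cv2.INTER_CUBIC))
E
```

```text
scene -0.13 24 [0.0509 0.0546 0.0589 0.0759]
scene -0.12 26 [0.0539 0.0596 0.0688 0.0766]
scene -0.11 11 [0.0532 0.0552 0.0575 0.068 ]
scene -0.1 12 [0.0543 0.0572 0.0582 0.0593]
scene -0.09 11 [0.0549 0.0557 0.0571 0.0603]
scene -0.08 16 [0.0532 0.0564 0.0589 0.06  ]
scene -0.07 13 [0.0521 0.0563 0.0586 0.0603]
scene -0.06 13 [0.0553 0.0567 0.0588 0.0607]
scene -0.05 33 [0.0552 0.0589 0.0604 0.0631]
scene -0.04 45 [0.0579 0.0609 0.0632 0.0656]
scene -0.03 44 [0.0622 0.0664 0.0733 0.0769]
scene -0.02 38 [0.0608 0.0664 0.0736 0.0771]
scene -0.01 17 [0.0598 0.0642 0.0679 0.0727]
scene -0.0 11 [0.0665 0.0671 0.0749 0.0772]
scene 0.01 9 [0.066  0.0688 0.0747 0.0774]
scene 0.02 8 [0.0626 0.0651 0.0674 0.0727]
scene 0.03 11 [0.0647 0.0671 0.069  0.0694]
scene 0.04 1 [0.0663 0.0663 0.0663 0.0663]
side -0.13 38 [0.0543 0.057  0.062  0.0706]
side -0.12 27 [0.0559 0.059  0.0682 0.0756]
side -0.11 24 [0.0561 0.0591 0.0613 0.0625]
side -0.1 22 [0.0565 0.0584 0.0599 0.0612]
side -0.09 29 [0.0568 0.0581 0.0602 0.0614]
side -0.08 28 [0.0578 0.0594 0.0621 0.0633]
side -0.07 34 [0.0558 0.0592 0.0615 0.063 ]
side -0.06 28 [0.0577 0.0599 0.0624 0.0654]
side -0.05 51 [0.0588 0.0608 0.0634 0.0656]
side -0.04 77 [0.0626 0.064  0.0663 0.0707]
side -0.03 79 [0.0635 0.0667 0.0727 0.0776]
side -0.02 35 [0.0622 0.0659 0.0701 0.0765]
side -0.01 23 [0.0659 0.0692 0.0729 0.078 ]
side -0.0 22 [0.067  0.0698 0.0747 0.0773]
side 0.01 18 [0.0656 0.0684 0.0717 0.0793]
side 0.02 22 [0.0658 0.0678 0.0701 0.0755]
side 0.03 28 [0.0643 0.0676 0.0693 0.0708]
side 0.04 5 [0.0677 0.0689 0.0693 0.0693]
1.25
```

View pics/sidep.png

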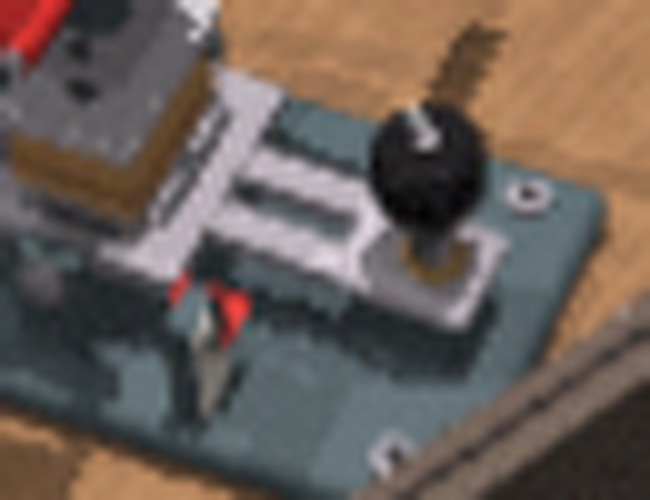

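Run:
```python
from tgt import *
report([-.10,.0,.28],pR(yawdeg=0))
```

```text
t 1.25 cur press [-0.3202  0.3963  0.2565] F [-0.2  0.7  0.2] open 1.003 q [ 1.16  0.29  1.58 -0.    1.28 -0.15]
target world [0.482  0.3186 0.2798] travel units [ 1.277 -0.078 -0.808] rot units [0.    2.046 0.   ]
```

Request:
arm_command(steps=[{"hand":1,"travel":[0.128,-0.008,-0.081],"rotation":[0,0,0]},{"hand":1,"travel":[0.128,-0.008,-0.081],"rotation":[0,0,0]},{"hand":1,"travel":[0.128,-0.008,-0.081],"rotation":[0,0,0]},{"hand":1,"travel":[0.128,-0.008,-0.081],"rotation":[0,0,0]},{"hand":1,"travel":[0.128,-0.008,-0.081],"rotation":[0,0,0]},{"hand":1,"travel":[0.128,-0.008,-0.081],"rotation":[0,0,0]},{"hand":1,"travel":[0.128,-0.008,-0.081],"rotation":[0,0,0]},{"hand":1,"travel":[0.128,-0.008,-0.081],"rotation":[0,0,0]}])

```text
time: 2.25
eef_pos: [0.4265, 0.3794, 0.2767]
tcp_rot: [-0.7, 0.089, -0.091, 0.702]
contact_force: [1.1, -0.2, -0.6]
opening: 1.0
```

Run:
```python
from tgt import *
report([-.10,.0,.28],pR(yawdeg=0))
```

```text
t 2.25 cur press [-0.1396  0.0721  0.2769] F [ 1.1 -0.2 -0.6] open 1.0 q [ 0.55  0.04  1.82  0.    1.28 -0.77]
target world [0.482  0.3186 0.2798] travel units [ 0.23  -0.01  -0.149] rot units [-0.006  2.059  0.   ]
```

Request:
arm_command(steps=[{"hand":1,"travel":[0.115,-0.005,-0.075],"rotation":[0,0,0]},{"hand":1,"travel":[0.115,-0.005,-0.075],"rotation":[0,0.2,0]},{"hand":1,"travel":[0,0,0],"rotation":[0,0.31,0]},{"hand":1,"travel":[0,0,0],"rotation":[0,0.31,0]},{"hand":1,"travel":[0,0,0],"rotation":[0,0.31,0]},{"hand":1,"travel":[0,0,0],"rotation":[0,0.31,0]},{"hand":1,"travel":[0,0,0],"rotation":[0,0.31,0]},{"hand":1,"travel":[0,0,0],"rotation":[0,0.31,0]},{"hand":1,"travel":[0,0,0],"rotation":[0,0,0]}])

```text
time: 3.38
eef_pos: [0.4867, 0.3126, 0.2814]
tcp_rot: [-0.544, 0.448, -0.449, 0.549]
contact_force: [0.2, 0.6, 0.7]
opening: 0.996
```

Run:
```python
from tgt import *
report([-.10,.0,.28],pR(yawdeg=0))
P=params('wrist');im,d=ctrl.read_camera('wrist');cv2.imwrite('pics/w1.png',im);np.savez('w1.npz',im=im,d=d,K=P[0],D=P[1],E=P[2])
im,_=ctrl.read_camera('scene');cv2.imwrite('pics/s1.png',im[80:280,150:450].repeat(2,0).repeat(2,1))
```

```text
t 3.375 cur press [-0.0969 -0.007   0.2816] F [0.2 0.6 0.7] open 0.996 q [0.4  0.05 1.8  0.   1.29 0.2 ]
target world [0.482  0.3186 0.2798] travel units [-0.023  0.005 -0.011] rot units [-0.012 -0.08  -0.004]
```

View pics/w1.png

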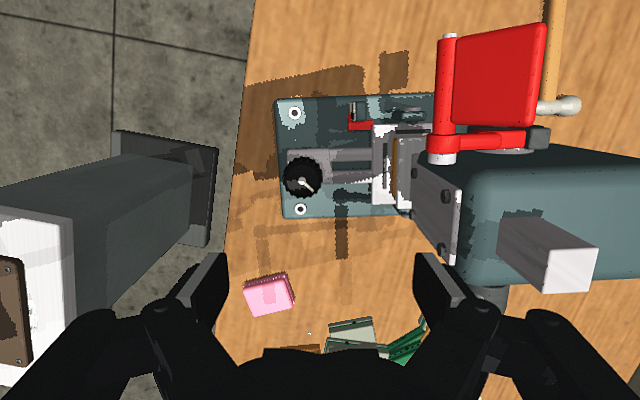

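View pics/s1.png

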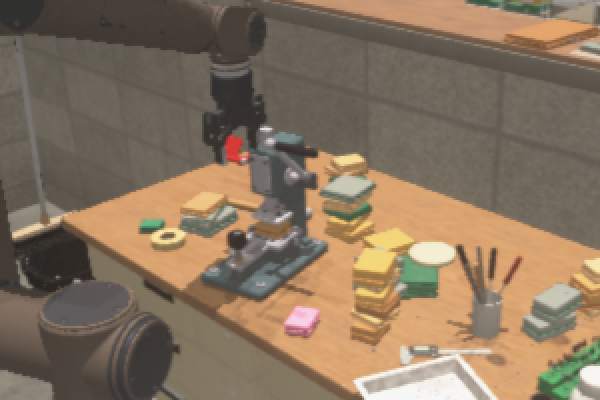

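```bash
cat > tilt.py <<'E'
from tgt import *
import sys
f=np.load(sys.argv[1]);d=f['d'];P=(f['K'],f['D'],f['E'])
p=toP(maskpts(d>0,d,*P),t)
v,u=np.nonzero(d>0)
# knob
k=(np.hypot(p[:,0]+.115,p[:,1])<.03)&(abs(p[:,2]-.117)<.006)
print('knob top: n',k.sum(),'mid',np.round((p[k].min(0)+p[k].max(0))/2,4),'mean',np.round(np.median(p[k],0),4))
def plane(m,name):
    q=p[m]
    for _ in range(4):
        A=np.c_[q[:,:2],np.ones(len(q))];c=np.linalg.lstsq(A,q[:,2],rcond=None)[0];r=q[:,2]-A@c;q=q[abs(r)<max(2*r.std(),.0005)]
    print(name,len(q),'slopes',np.round(c,4),'std',r.std()); return c
b=plane((p[:,2]>.008)&(p[:,2]<.035)&(p[:,0]>-.13)&(p[:,0]<.04)&(abs(p[:,1])<.07),'base')
tg=plane((p[:,2]>.045)&(p[:,2]<.07)&(p[:,0]>-.095)&(p[:,0]<-.047)&(abs(p[:,1])<.03),'tongue')
plane((p[:,2]>.045)&(p[:,2]<.085)&(p[:,0]>-.050)&(p[:,0]<-.030)&(abs(p[:,1])<.046),'front lip')
for a in np.arange(-.14,-.02,.006):
    m=(p[:,0]>=a)&(p[:,0]<a+.006)&(abs(p[:,1])<.016)&(p[:,2]>.03)&(p[:,2]<.09); 
    if m.sum(): print(round(a+.003,3),m.sum(),np.round(np.percentile(p[m,2],[10,50,90]),4))
E
python3 tilt.py w1.npz
python3 -c "
import cv2;im=cv2.imread('pics/w1.png')[85:225,260:470];cv2.imwrite('pics/w1c.png',cv2.resize(im,None,fx=3.8,fy=3.8,interpolation=cv2.INTER_CUBIC))"
```

```text
knob top: n 1186 mid [-0.1134  0.0003  0.1157] mean [-0.113   0.0013  0.1173]
base 6116 slopes [-0.0011 -0.001   0.0216] std 0.0006282949904617845
tongue 1074 slopes [ 0.0703 -0.0036  0.0651] std 0.000616093664392075
front lip 960 slopes [ 0.1879 -0.0032  0.0706] std 0.0007550995891673732
-0.131 35 [0.0537 0.0551 0.0562]
-0.125 33 [0.0554 0.0564 0.0574]
-0.119 19 [0.0566 0.057  0.0576]
-0.113 19 [0.0562 0.0568 0.0581]
-0.107 30 [0.0567 0.0577 0.0588]
-0.101 52 [0.0574 0.0584 0.0594]
-0.095 113 [0.0578 0.0587 0.0593]
-0.089 159 [0.058  0.0589 0.0596]
-0.083 130 [0.0573 0.0592 0.06  ]
-0.077 109 [0.0582 0.0596 0.0606]
-0.071 110 [0.0589 0.06   0.0609]
-0.065 110 [0.0595 0.0605 0.0614]
-0.059 121 [0.0595 0.0609 0.0619]
-0.053 103 [0.0593 0.0612 0.0622]
-0.047 117 [0.0606 0.0618 0.0626]
-0.041 154 [0.0602 0.0628 0.0644]
-0.035 151 [0.0629 0.0641 0.065 ]
-0.029 202 [0.0643 0.0676 0.0696]
-0.023 289 [0.0645 0.0712 0.0876]
```

View pics/w1c.png

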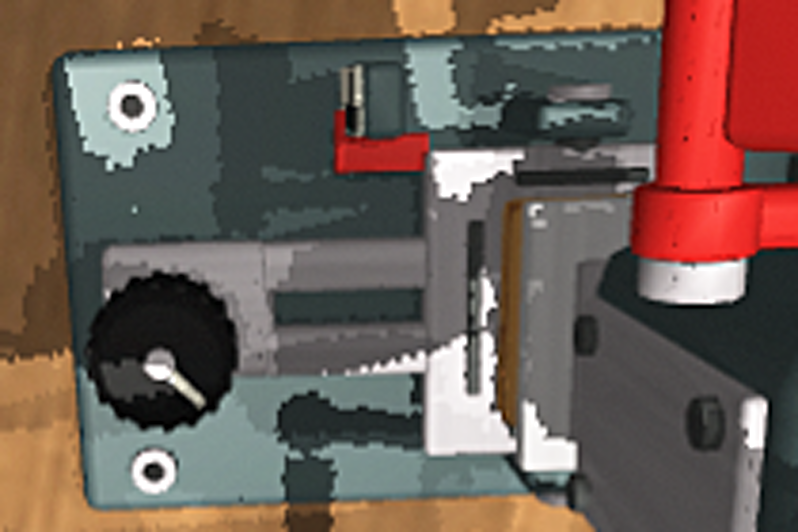

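Request:
arm_command(steps=[{"hand":1,"travel":[-0.03,0,-0.06],"rotation":[0,0,0]},{"hand":1,"travel":[0,0,0],"rotation":[0,-0.34,0]},{"hand":1,"travel":[0,0,0],"rotation":[0,-0.34,0]},{"hand":1,"travel":[0,0,0],"rotation":[0,-0.34,0]},{"hand":1,"travel":[0,0,0],"rotation":[0,-0.34,0]},{"hand":1,"travel":[0,0,0],"rotation":[0,-0.34,0]},{"hand":1,"travel":[0,0,0],"rotation":[0,-0.34,0]},{"hand":1,"travel":[0,0,0],"rotation":[0,-0.34,0]},{"hand":1,"travel":[0,0,0],"rotation":[0,-0.34,0]},{"hand":1,"travel":[0,0,0],"rotation":[0,-0.34,0]},{"hand":1,"travel":[0,0,0],"rotation":[0,-0.34,0]},{"hand":1,"travel":[0,0,0],"rotation":[0,-0.34,0]},{"hand":1,"travel":[0,0,0],"rotation":[0,-0.34,0]},{"hand":1,"travel":[0,0,0],"rotation":[0,-0.34,0]},{"hand":1,"travel":[0,0,0],"rotation":[0,-0.34,0]},{"hand":0.8,"travel":[0,0,0],"rotation":[0,0,0]}])

```text
time: 5.48
eef_pos: [0.4466, 0.3239, 0.2812]
tcp_rot: [-0.576, -0.408, 0.408, 0.579]
contact_force: [0.2, -0.4, -1.2]
opening: 0.817
```

Run:
```python
from tgt import *
report([-.1145,.0005,.18],pR(yawdeg=145))
```

```text
t 5.475 cur press [-0.1332  0.0135  0.2814] F [ 0.2 -0.4 -1.2] open 0.817 q [ 0.44 -0.01  1.86  0.01  1.29 -2.36]
target world [0.4678 0.3157 0.1798] travel units [-0.004  0.338 -0.077] rot units [-0.008  0.062  0.007]
```

Request:
arm_command(steps=[{"hand":0.8,"travel":[0,0.1,-0.07],"rotation":[0,0,0]},{"hand":0.8,"travel":[0,0.12,0],"rotation":[0,0,0]},{"hand":0.8,"travel":[0,0.12,0],"rotation":[0,0,0]},{"hand":0.8,"travel":[0,0,0],"rotation":[0,0,0]}])

```text
time: 5.98
eef_pos: [0.4648, 0.3188, 0.1786]
tcp_rot: [-0.577, -0.407, 0.404, 0.581]
contact_force: [-0.4, -0.0, 1.3]
opening: 0.802
```

Run:
```python
from tgt import *
report([-.1145,.0005,.110],pR(yawdeg=145))
im,_=ctrl.read_camera('scene');cv2.imwrite('pics/s2.png',im[80:280,150:450].repeat(2,0).repeat(2,1))
```

```text
t 5.975 cur press [-0.1167  0.0042  0.1788] F [-0.4 -0.   1.3] open 0.802 q [ 0.42  0.12  1.92  0.01  1.1  -2.38]
target world [0.4678 0.3157 0.1098] travel units [-0.008  0.229 -0.013] rot units [-0.005  0.047  0.012]
```

View pics/s2.png

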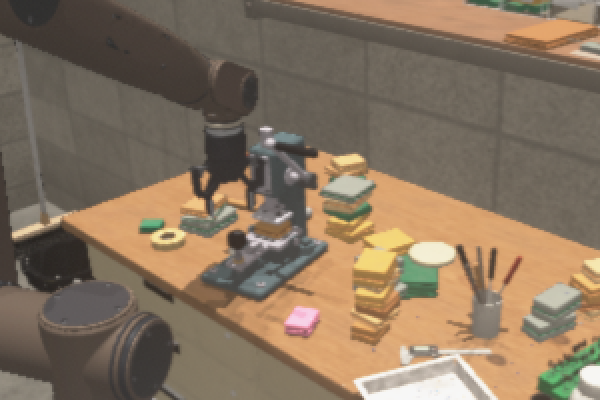

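Request:
arm_command(steps=[{"hand":0.8,"travel":[-0.008,0.1,-0.013],"rotation":[0,0,0]},{"hand":0.8,"travel":[0,0.1,0],"rotation":[0,0,0]},{"hand":0.8,"travel":[0,0.03,0],"rotation":[0,0,0]},{"hand":0.8,"travel":[0,0,0],"rotation":[0,0,0]}])

```text
time: 6.52
eef_pos: [0.4746, 0.3198, 0.121]
tcp_rot: [-0.579, -0.414, 0.396, 0.58]
contact_force: [0.2, -0.3, -0.1]
opening: 0.801
```

Run:
```python
from tgt import *
report([-.1145,.0005,.110],pR(yawdeg=145))
P=params('wrist');im,d=ctrl.read_camera('wrist');cv2.imwrite('pics/w3.png',im)
```

```text
t 6.525 cur press [-0.1069  0.0029  0.1212] F [ 0.2 -0.3 -0.1] open 0.801 q [ 0.41  0.2   1.95  0.01  0.97 -2.38]
target world [0.4678 0.3157 0.1098] travel units [-0.021  0.037  0.017] rot units [0.024 0.043 0.041]
```

View pics/w3.png

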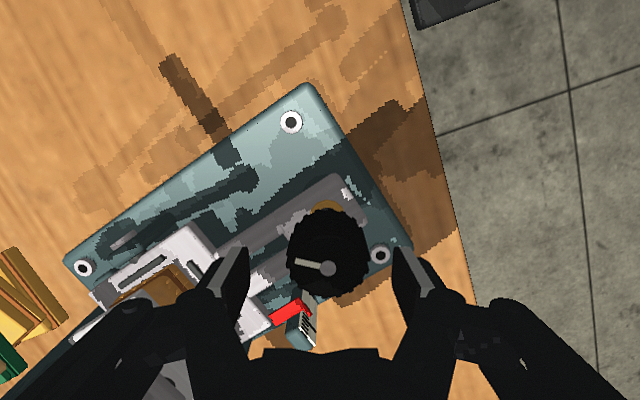

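The knob sits between the jaws, at column 327 against 320 for the centre line. I correct slightly and close.

Request:
arm_command(steps=[{"hand":0.8,"travel":[-0.02,0.03,0.017],"rotation":[0.024,0.04,0.04]},{"hand":0.7,"travel":[0,0,0],"rotation":[0,0,0]},{"hand":0.3,"travel":[0,0,0],"rotation":[0,0,0]},{"hand":0.2,"travel":[0,0,0],"rotation":[0,0,0]},{"hand":0.2,"travel":[0,0,0],"rotation":[0,0,0]},{"hand":0.2,"travel":[0,0,0],"rotation":[0,0,0]}], grip_force=40)

```text
time: 7.32
eef_pos: [0.47, 0.3164, 0.1154]
tcp_rot: [0.585, 0.401, -0.396, -0.583]
contact_force: [1.2, -0.7, -0.2]
opening: 0.415
```

Run:
```python
from tgt import *
report([-.1145,.0005,.110],pR(yawdeg=145))
s=ctrl.get_state();print(s['contact_force'],s['wrist_torque'])
```

```text
t 7.325 cur press [-0.1121  0.0007  0.1156] F [ 1.2 -0.7 -0.2] open 0.415 q [ 0.41  0.21  1.95 -0.    0.98 -2.35]
target world [0.4678 0.3157 0.1098] travel units [-0.005  0.019  0.006] rot units [ 0.01  -0.001  0.007]
[ 1.22438507 -0.7417132  -0.19659284] [-0.0552937  -0.09590148  0.05046516]
```

Request:
arm_command(steps=[{"hand":0.2,"travel":[0,0,0],"rotation":[0,0.25,0]},{"hand":0.2,"travel":[0,0,0],"rotation":[0,0.25,0]},{"hand":0.2,"travel":[0,0,0],"rotation":[0,0.25,0]},{"hand":0.2,"travel":[0,0,0],"rotation":[0,0.25,0]},{"hand":0.2,"travel":[0,0,0],"rotation":[0,0.25,0]},{"hand":0.2,"travel":[0,0,0],"rotation":[0,0.25,0]}])

```text
time: 8.07
eef_pos: [0.4707, 0.3158, 0.1154]
tcp_rot: [0.694, 0.139, -0.134, -0.693]
contact_force: [1.0, -1.0, 0.5]
opening: 0.418
```

Run:
```python
from tgt import *
report([-.1145,.0005,.110],pR(yawdeg=145))
s=ctrl.get_state();print(s['contact_force'],s['wrist_torque'])
P=params('wrist');im,d=ctrl.read_camera('wrist');cv2.imwrite('pics/w4.png',im)
```

```text
t 8.075 cur press [-1.117e-01 -1.000e-04  1.156e-01] F [ 1.  -1.   0.5] open 0.418 q [ 0.41  0.21  1.95 -0.    0.98 -1.54]
target world [0.4678 0.3157 0.1098] travel units [-0.009  0.019  0.003] rot units [ 0.012 -1.545  0.01 ]
[ 0.99678173 -0.97670239  0.54166023] [-0.29720011 -0.17695867  0.05381646]
```

View pics/w4.png

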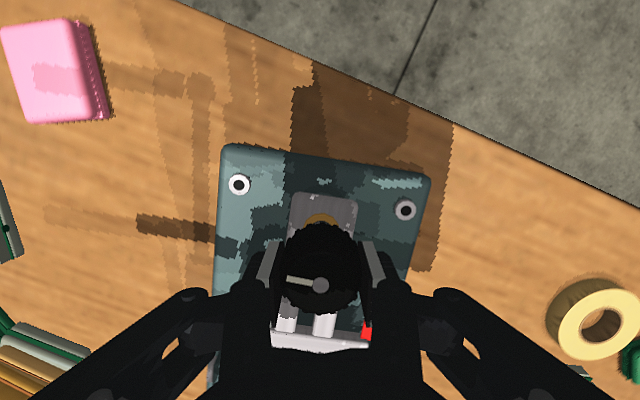

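Request:
arm_command(steps=[{"hand":0.2,"travel":[0,0,0],"rotation":[0,0.25,0]},{"hand":0.2,"travel":[0,0,0],"rotation":[0,0.25,0]},{"hand":0.2,"travel":[0,0,0],"rotation":[0,0.25,0]},{"hand":0.2,"travel":[0,0,0],"rotation":[0,0.25,0]},{"hand":0.2,"travel":[0,0,0],"rotation":[0,0.25,0]},{"hand":0.2,"travel":[0,0,0],"rotation":[0,0.25,0]},{"hand":0.2,"travel":[0,0,0],"rotation":[0,0.25,0]},{"hand":0.2,"travel":[0,0,0],"rotation":[0,0.25,0]},{"hand":0.2,"travel":[0,0,0],"rotation":[0,0.25,0]},{"hand":0.2,"travel":[0,0,0],"rotation":[0,0.25,0]},{"hand":0.2,"travel":[0,0,0],"rotation":[0,0.25,0]},{"hand":0.2,"travel":[0,0,0],"rotation":[0,0.25,0]},{"hand":0.2,"travel":[0,0,0],"rotation":[0,0,0]}])

```text
time: 9.75
eef_pos: [0.47, 0.3144, 0.1154]
tcp_rot: [0.583, -0.399, 0.404, -0.581]
contact_force: [1.5, -1.0, -0.4]
opening: 0.418
```

```bash
python3 - <<'E'
from tgt import *
report([-.1145,.0005,.110],pR(yawdeg=145))
s=ctrl.get_state();print(s['contact_force'],s['wrist_torque'])
P=params('wrist');im,d=ctrl.read_camera('wrist');cv2.imwrite('pics/w5.png',im);np.savez('w5.npz',im=im,d=d,K=P[0],D=P[1],E=P[2])
E
python3 tilt.py w5.npz
```

```text
t 9.75 cur press [-0.1126 -0.0013  0.1156] F [ 1.5 -1.  -0.4] open 0.418 q [ 0.41  0.21  1.95 -0.01  0.98  0.05]
target world [0.4678 0.3157 0.1098] travel units [-0.007  0.019 -0.005] rot units [ 0.016 -4.591  0.01 ]
[ 1.52053059 -0.97666692 -0.3720972 ] [-0.11082395 -0.02585789 -0.00182887]
knob top: n 6032 mid [-0.1156  0.0004  0.117 ] mean [-0.1141  0.0042  0.1173]
base 13368 slopes [-0.0011 -0.0001  0.0216] std 0.0005724722137686731
tongue 2665 slopes [-0.0055  0.0017  0.0648] std 0.0006183354353050141
front lip 2891 slopes [ 0.1641 -0.0108  0.0723] std 0.000897578270809984
-0.131 307 [0.0627 0.0648 0.0659]
-0.125 260 [0.0644 0.0655 0.0664]
-0.119 244 [0.0326 0.0654 0.0678]
-0.113 215 [0.0329 0.0655 0.068 ]
-0.107 220 [0.0326 0.0654 0.0668]
-0.101 214 [0.0643 0.0653 0.0662]
-0.095 275 [0.0648 0.0656 0.0663]
-0.089 293 [0.0647 0.0654 0.0661]
-0.083 209 [0.0641 0.0652 0.066 ]
-0.077 238 [0.061  0.0651 0.066 ]
-0.071 277 [0.0616 0.0651 0.066 ]
-0.065 375 [0.0628 0.0652 0.066 ]
-0.059 381 [0.0627 0.0651 0.0659]
-0.053 372 [0.0628 0.065  0.0659]
-0.047 364 [0.0625 0.065  0.0658]
-0.041 598 [0.0608 0.0654 0.0669]
-0.035 485 [0.066  0.0667 0.0674]
-0.029 713 [0.0662 0.0683 0.0709]
-0.023 888 [0.0666 0.0738 0.0854]
```

View pics/w5.png

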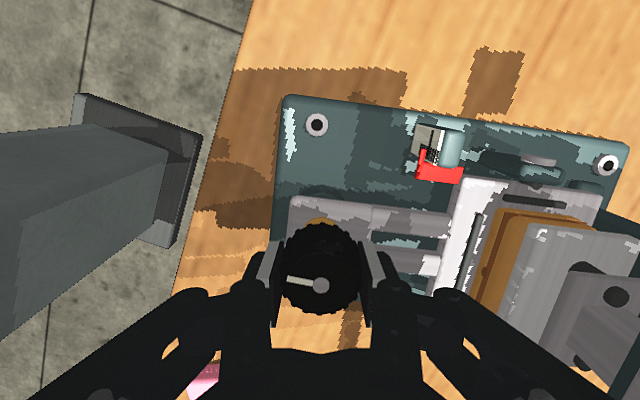

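The tongue slope relative to the base is −0.0045 rad, and the knob line points at the press front, so the table is level. I release the knob and rise.

Request:
arm_command(steps=[{"hand":0.6,"travel":[0,0,0],"rotation":[0,0,0]},{"hand":0.8,"travel":[0,0,0],"rotation":[0,0,0]},{"hand":0.8,"travel":[0,-0.1,0],"rotation":[0,0,0]},{"hand":0.8,"travel":[0,-0.18,0],"rotation":[0,0,0]},{"hand":0.8,"travel":[0,-0.18,0],"rotation":[0,0,0]},{"hand":0.8,"travel":[0,-0.18,0],"rotation":[0,0,0]},{"hand":0.6,"travel":[0,-0.15,0],"rotation":[0,0,0]},{"hand":0.5,"travel":[0,0,0],"rotation":[0,0,0]}])

```text
time: 10.8
eef_pos: [0.4674, 0.3167, 0.3588]
tcp_rot: [0.586, -0.397, 0.399, -0.583]
contact_force: [1.0, 0.5, -0.2]
opening: 0.494
```

```bash
python3 - <<'E'
from tgt import *
report([.035,.077,.345],pR(yawdeg=0))
P=params('wrist');im,d=ctrl.read_camera('wrist');cv2.imwrite('pics/w6.png',im);np.savez('w6.npz',im=im,d=d,K=P[0],D=P[1],E=P[2])
E
python3 tilt.py w6.npz|head -4
```

```text
t 10.8 cur press [-0.1146  0.0016  0.359 ] F [ 1.   0.5 -0.2] open 0.494 q [ 0.42 -0.02  1.73 -0.    1.43  0.04]
target world [0.5951 0.4252 0.3448] travel units [-0.181  0.045  0.528] rot units [0.004 0.262 0.009]
knob top: n 753 mid [-1.131e-01 -1.000e-04  1.159e-01] mean [-0.1134  0.0011  0.1173]
base 4327 slopes [-0.0005 -0.0005  0.0217] std 0.0006886721959194912
tongue 712 slopes [0.0006 0.0031 0.0654] std 0.0007708341950356507
front lip 641 slopes [ 0.1437 -0.0026  0.0717] std 0.000851566620692482
```

View pics/w6.png

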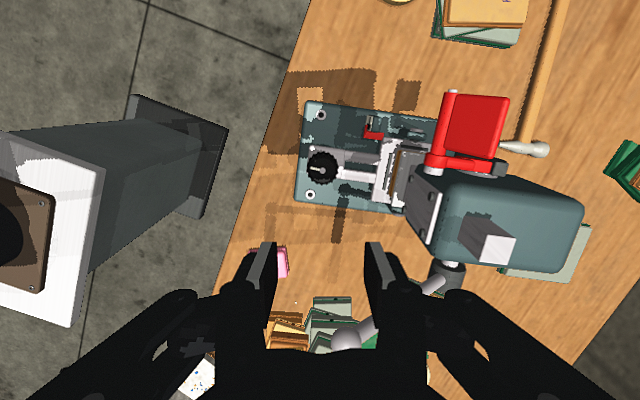

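Request:
arm_command(steps=[{"hand":0,"travel":[0,0,0],"rotation":[0,0.26,0]},{"hand":0,"travel":[-0.08,0,0.16],"rotation":[0,0,0]},{"hand":0,"travel":[-0.08,0.01,0.16],"rotation":[0,0,0]},{"hand":0,"travel":[-0.08,0.01,0.16],"rotation":[0,0,0]},{"hand":0,"travel":[0,0.01,0],"rotation":[0,0,0]},{"hand":0,"travel":[0,0,0],"rotation":[0,0,0]}])

```text
time: 11.6
eef_pos: [0.588, 0.4206, 0.3258]
tcp_rot: [0.567, -0.441, 0.433, -0.544]
contact_force: [0.1, -0.2, 0.7]
opening: 0.005
```

Run:
```python
from tgt import *
report([.030,.077,.270],pR(yawdeg=0))
P=params('wrist');im,d=ctrl.read_camera('wrist');cv2.imwrite('pics/w7.png',im)
im,_=ctrl.read_camera('side');cv2.imwrite('pics/s7.png',im[150:350,180:430].repeat(3,0).repeat(3,1))
```

```text
t 11.6 cur press [0.027  0.0741 0.326 ] F [ 0.1 -0.2  0.7] open 0.005 q [ 0.48  0.37  1.35 -0.    1.46  0.25]
target world [0.5902 0.4241 0.2698] travel units [-0.012  0.186  0.016] rot units [ 0.062 -0.002  0.022]
```

View pics/w7.png

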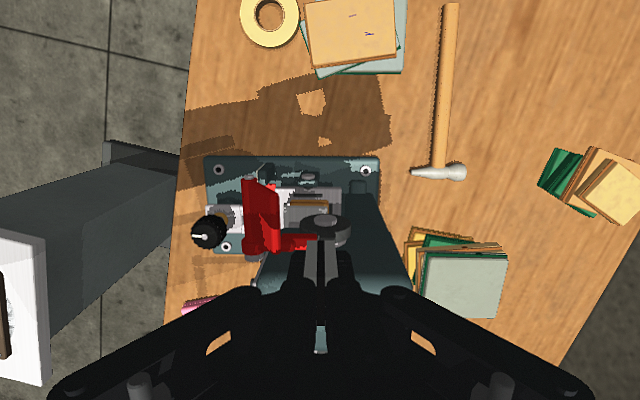

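View pics/s7.png

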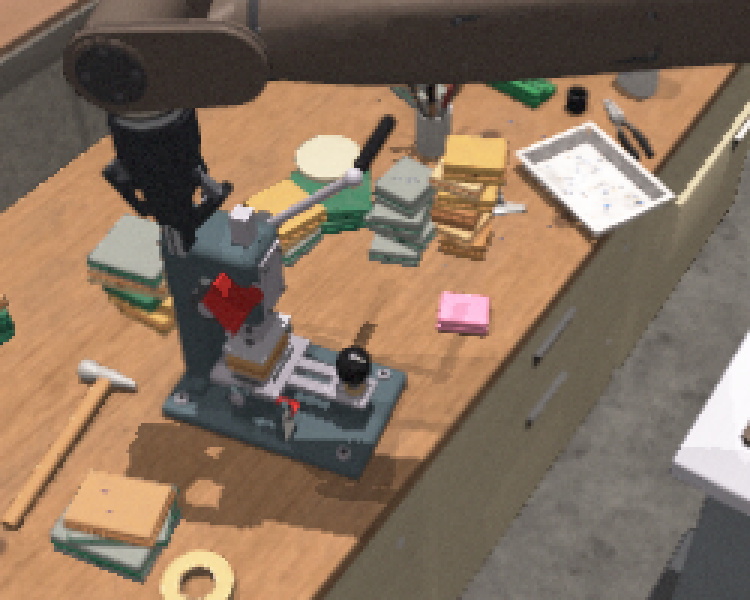

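Request:
arm_command(steps=[{"hand":0,"travel":[-0.012,0.06,0.016],"rotation":[0.06,0,0.02]},{"hand":0,"travel":[0,0.07,0],"rotation":[0,0,0]},{"hand":0,"travel":[0,0.055,0],"rotation":[0,0,0]},{"hand":0,"travel":[0,0,0],"rotation":[0,0,0]}])

```text
time: 12.2
eef_pos: [0.5893, 0.4229, 0.2734]
tcp_rot: [-0.554, 0.437, -0.439, 0.557]
contact_force: [0.4, 0.1, -0.2]
opening: -0.001
```

Run:
```python
from tgt import *
report([-.03,.077,.270],pR(yawdeg=0))
im,_=ctrl.read_camera('side');cv2.imwrite('pics/s8.png',im[200:300,210:330].repeat(6,0).repeat(6,1))
```

```text
t 12.2 cur press [0.0288 0.0761 0.2736] F [ 0.4  0.1 -0.2] open -0.001 q [ 0.48  0.38  1.42 -0.    1.33  0.25]
target world [0.5319 0.4099 0.2698] travel units [-0.003  0.011 -0.196] rot units [-0.009 -0.003 -0.001]
```

View pics/s8.png

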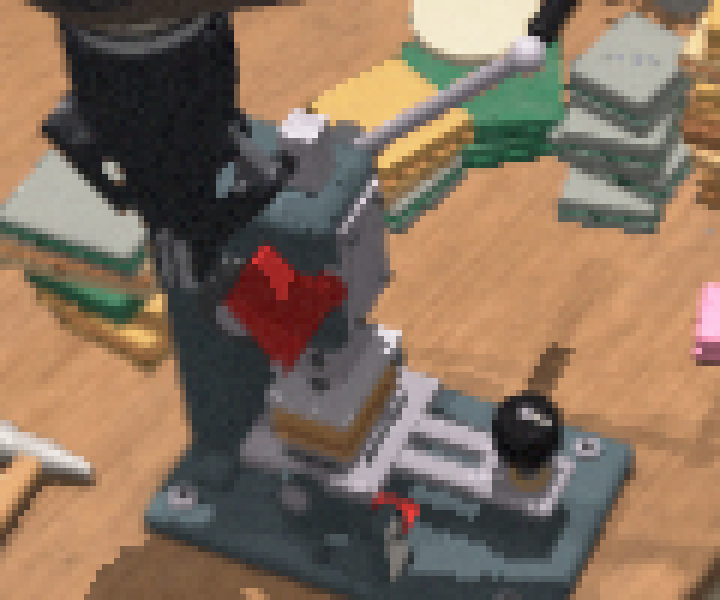

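Request:
arm_command(steps=[{"hand":0,"travel":[0,0.005,-0.04],"rotation":[0,0,0]},{"hand":0,"travel":[0,0,-0.04],"rotation":[0,0,0]},{"hand":0,"travel":[0,0,-0.04],"rotation":[0,0,0]},{"hand":0,"travel":[0,0,-0.04],"rotation":[0,0,0]},{"hand":0,"travel":[0,0,-0.04],"rotation":[0,0,0]},{"hand":0,"travel":[0,0,-0.04],"rotation":[0,0,0]},{"hand":0,"travel":[0,0,0],"rotation":[0,0,0]}])

```text
time: 13.12
eef_pos: [0.5163, 0.4058, 0.2768]
tcp_rot: [-0.55, 0.435, -0.44, 0.561]
contact_force: [-0.4, -0.4, 0.5]
opening: -0.001
```

Run:
```python
from tgt import *
report([-.045,.077,.270],pR(yawdeg=0))
im,_=ctrl.read_camera('side');cv2.imwrite('pics/s9.png',im[200:300,210:330].repeat(6,0).repeat(6,1))
```

```text
t 13.125 cur press [-0.0461  0.0766  0.277 ] F [-0.4 -0.4  0.5] open -0.001 q [ 0.51  0.22  1.61 -0.    1.29  0.28]
target world [0.5173 0.4064 0.2698] travel units [-0.001  0.023  0.003] rot units [-0.032 -0.002 -0.005]
```

View pics/s9.png

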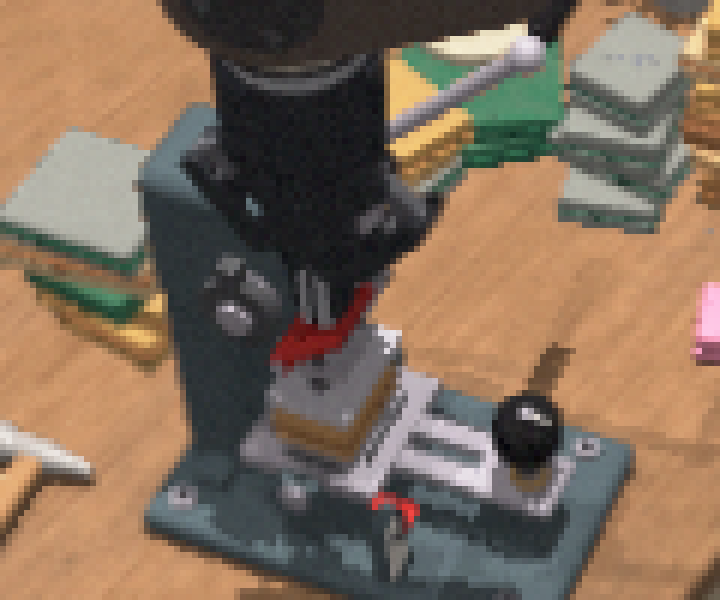

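Request:
arm_command(steps=[{"hand":0,"travel":[0,0.015,-0.03],"rotation":[0,0,0]},{"hand":0,"travel":[0,0.01,-0.03],"rotation":[0,0,0]},{"hand":0,"travel":[0,0,0],"rotation":[0,0,0]},{"hand":0,"travel":[0,-0.15,0.02],"rotation":[0,0,0]},{"hand":0,"travel":[0,-0.2,0],"rotation":[0,0,0]},{"hand":0.2,"travel":[0,-0.1,0],"rotation":[0,0,0]},{"hand":0.4,"travel":[0,0,0],"rotation":[0,0,0]}])

```text
time: 14.05
eef_pos: [0.5029, 0.4015, 0.4068]
tcp_rot: [-0.548, 0.433, -0.442, 0.563]
contact_force: [-0.3, -0.2, 0.5]
opening: 0.39
```

Run:
```python
from tgt import *
report([-.089,-.133,.40],pR(yawdeg=0))
P=params('wrist');im,d=ctrl.read_camera('wrist');cv2.imwrite('pics/w10.png',im);np.savez('w10.npz',im=im,d=d,K=P[0],D=P[1],E=P[2])
im,d=ctrl.read_camera('side');cv2.imwrite('pics/s10.png',im[200:300,210:330].repeat(6,0).repeat(6,1))
# catch angle from red points
for n,(im,d,P) in {'side':(im,d,params('side'))}.items():
    red=(im[:,:,2]>110)&(im[:,:,1]<70)&(im[:,:,0]<70)&(d>0)
    p=toP(maskpts(red,d,*P),t);k=(abs(p[:,0]+.04)<.08)&(p[:,1]>.052)&(p[:,1]<.1)&(p[:,2]>.18)&(p[:,2]<.32)
    q=p[k];r=np.hypot(q[:,0]+.03,q[:,2]-.226);a=np.degrees(np.arctan2(q[:,2]-.226,q[:,0]+.03))[r>.02]
    print(k.sum(),'tab elevation from +x',np.round(np.percentile(a,[20,50,80]),1),'catch rad ~',np.radians(np.median(a)-55), r.max())
```

```text
t 14.05 cur press [-0.0601  0.0756  0.4071] F [-0.3 -0.2  0.5] open 0.39 q [ 0.52  0.13  1.48 -0.    1.5   0.28]
target world [0.524  0.1919 0.3998] travel units [ 0.696  0.019 -0.095] rot units [-0.046 -0.004 -0.006]
132 tab elevation from +x [140.6 143.5 146.4] catch rad ~ 1.544262931331467 0.04515077038357583
```

View pics/w10.png

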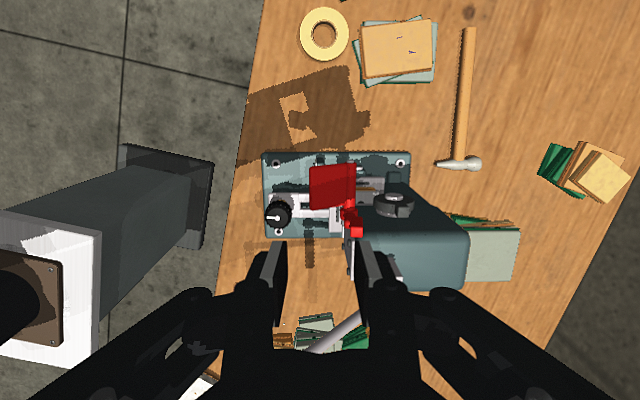

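View pics/s10.png

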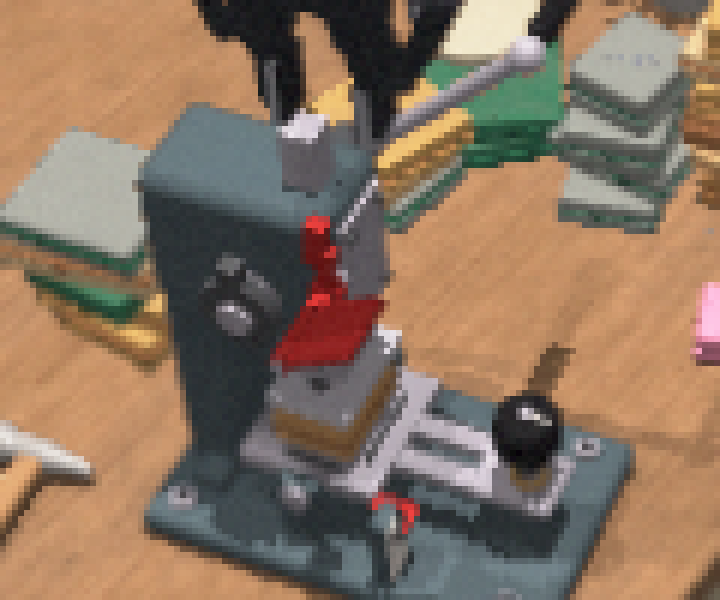

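Request:
arm_command(steps=[{"hand":0.6,"travel":[0.15,0,-0.02],"rotation":[-0.04,0,0]},{"hand":0.6,"travel":[0.15,0,-0.02],"rotation":[0,0,0]},{"hand":0.6,"travel":[0.15,0,-0.02],"rotation":[0,0,0]},{"hand":0.6,"travel":[0.15,0,-0.02],"rotation":[0,0,0]},{"hand":0.6,"travel":[0.1,0,-0.015],"rotation":[0,0,0]},{"hand":0.6,"travel":[0,0,0],"rotation":[0,0,0]}])

```text
time: 14.9
eef_pos: [0.5188, 0.1837, 0.381]
tcp_rot: [0.566, -0.446, 0.428, -0.545]
contact_force: [-0.4, 0.4, -0.4]
opening: 0.598
```

Run:
```python
from tgt import *
report([-.089,-.136,.309],pR(yawdeg=0))
P=params('wrist');im,d=ctrl.read_camera('wrist');cv2.imwrite('pics/w11.png',im)
p=toP(maskpts(d>0,d,*P),t);k=(abs(p[:,0]+.089)<.04)&(p[:,1]>-.18)&(p[:,1]<-.08)&(abs(p[:,2]-.303)<.025)
print(k.sum(),np.round(np.percentile(p[k],[2,50,98],axis=0),4))
u=proj(toW([[-.089,-.131,.303]],t),*P);print(u)
```

```text
t 14.9 cur press [-0.096  -0.1398  0.3812] F [-0.4  0.4 -0.4] open 0.598 q [ 0.16 -0.04  1.71 -0.    1.51 -0.08]
target world [0.5247 0.189  0.3088] travel units [-0.012  0.24   0.033] rot units [ 0.075 -0.001 -0.001]
3626 [[-0.096  -0.1704  0.3038]
 [-0.088  -0.1225  0.3109]
 [-0.0796 -0.0808  0.313 ]]
[[336.89131215 207.17090102]]
```

View pics/w11.png

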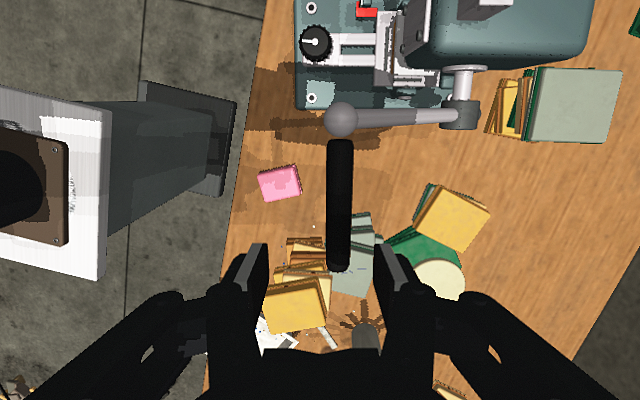

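Request:
arm_command(steps=[{"hand":0.6,"travel":[-0.01,0.05,0.033],"rotation":[0.07,0,0]},{"hand":0.6,"travel":[0,0.1,0],"rotation":[0,0,0]},{"hand":0.6,"travel":[0,0.08,0],"rotation":[0,0,0]},{"hand":0.6,"travel":[0,0,0],"rotation":[0,0,0]}])

```text
time: 15.45
eef_pos: [0.5242, 0.1943, 0.3038]
tcp_rot: [0.559, -0.439, 0.432, -0.555]
contact_force: [0.2, -1.3, -0.7]
opening: 0.599
```

Run:
```python
from tgt import *
report([-.089,-.136,.308],pR(yawdeg=0))
```

```text
t 15.45 cur press [-0.0882 -0.1308  0.304 ] F [ 0.2 -1.3 -0.7] open 0.599 q [ 0.17  0.    1.81  0.    1.34 -0.07]
target world [0.5247 0.189  0.3078] travel units [ 0.017 -0.013 -0.003] rot units [ 0.021  0.01  -0.008]
```

Request:
arm_command(steps=[{"hand":0.4,"travel":[0.01,-0.015,0],"rotation":[0.02,0,0]},{"hand":0.1,"travel":[0,0,0],"rotation":[0,0,0]},{"hand":0,"travel":[0,0,0],"rotation":[0,0,0]},{"hand":0,"travel":[0,0,0],"rotation":[0,0,0]},{"hand":0,"travel":[0,0,0],"rotation":[0,0,0]}], grip_force=60)

```text
time: 16.08
eef_pos: [0.5256, 0.1926, 0.3101]
tcp_rot: [-0.555, 0.436, -0.435, 0.559]
contact_force: [-0.5, 0.5, -3.4]
opening: 0.178
```

Run:
```python
from tgt import *
report([-.089,-.136,.308],pR(yawdeg=0))
s=ctrl.get_state();p0=toP(np.array([s['eef_pos']]),t)[0]
print(np.round(p0,4))
off=p0-np.array([-.089,p0[1],.303])
prev=p0
for a in np.arange(.1,1.15,.1):
    g=np.array([.024-.16*np.cos(.785-a),p0[1],.19+.16*np.sin(.785-a)])+off;g[1]=p0[1]
    print(round(a,2),'tool y',round(-(g-prev)[2]/.3,3),'tool z',round((g-prev)[0]/.3,3),np.round(g,4));prev=g
```

```text
t 16.075 cur press [-0.0873 -0.1328  0.3103] F [-0.5  0.5 -3.4] open 0.178 q [ 0.17 -0.01  1.81  0.01  1.34 -0.08]
target world [0.5247 0.189  0.3078] travel units [ 0.011  0.008 -0.006] rot units [-0.006  0.012 -0.009]
[-0.0873 -0.1328  0.3103]
0.1 tool y 0.039 tool z -0.036 [-0.0982 -0.1328  0.2985]
0.2 tool y 0.043 tool z -0.032 [-0.1077 -0.1328  0.2857]
0.3 tool y 0.046 tool z -0.027 [-0.1158 -0.1328  0.2719]
0.4 tool y 0.048 tool z -0.022 [-0.1226 -0.1328  0.2574]
0.5 tool y 0.05 tool z -0.018 [-0.1278 -0.1328  0.2423]
0.6 tool y 0.052 tool z -0.012 [-0.1316 -0.1328  0.2268]
0.7 tool y 0.053 tool z -0.007 [-0.1337 -0.1328  0.2109]
0.8 tool y 0.053 tool z -0.002 [-0.1343 -0.1328  0.1949]
0.9 tool y 0.053 tool z 0.003 [-0.1332 -0.1328  0.179 ]
1.0 tool y 0.053 tool z 0.009 [-0.1306 -0.1328  0.1632]
1.1 tool y 0.051 tool z 0.014 [-0.1264 -0.1328  0.1477]
```

Request:
arm_command(steps=[{"hand":0,"travel":[0,0.039,-0.036],"rotation":[0,0,0]},{"hand":0,"travel":[0,0.043,-0.032],"rotation":[0,0,0]},{"hand":0,"travel":[0,0.046,-0.027],"rotation":[0,0,0]},{"hand":0,"travel":[0,0.048,-0.022],"rotation":[0,0,0]}])

```text
time: 16.58
eef_pos: [0.493, 0.1847, 0.2607]
tcp_rot: [-0.552, 0.434, -0.437, 0.562]
contact_force: [-1.5, -0.6, 3.2]
opening: 0.18
```

```bash
cat > lev.py <<'E'
from tgt import *
report([-.1264,-.1328,.1477],pR(yawdeg=0))
s=ctrl.get_state();p0=toP(np.array([s['eef_pos']]),t)[0]-[.0017,0,.0073]
d=p0-[.024,0,.19];print('lever~',.785-np.arctan2(d[2],-d[0]),'r',np.hypot(d[0],d[2]))
E
python3 lev.py
```

```text
t 16.575 cur press [-0.1208 -0.1327  0.261 ] F [-1.5 -0.6  3.2] open 0.18 q [ 0.16 -0.05  1.94  0.01  1.24 -0.08]
target world [0.4876 0.1833 0.1475] travel units [ 0.002  0.377 -0.023] rot units [-0.025  0.012 -0.01 ]
lever~ 0.37524962552049396 r 0.159774084025511
```

Request:
arm_command(steps=[{"hand":0,"travel":[0,0.05,-0.018],"rotation":[-0.02,0,0]},{"hand":0,"travel":[0,0.052,-0.012],"rotation":[0,0,0]},{"hand":0,"travel":[0,0.053,-0.007],"rotation":[0,0,0]},{"hand":0,"travel":[0,0.053,-0.002],"rotation":[0,0,0]},{"hand":0,"travel":[0,0.053,0.003],"rotation":[0,0,0]},{"hand":0,"travel":[0,0.053,0.008],"rotation":[0,0,0]}])

```text
time: 17.32
eef_pos: [0.4842, 0.1827, 0.1599]
tcp_rot: [-0.555, 0.436, -0.435, 0.559]
contact_force: [-0.1, -1.1, 6.1]
opening: 0.178
```

```bash
python3 lev.py
```

```text
t 17.325 cur press [-0.1298 -0.1326  0.1601] F [-0.1 -1.1  6.1] open 0.178 q [ 0.16  0.04  2.04  0.01  1.06 -0.08]
target world [0.4876 0.1833 0.1475] travel units [0.001 0.041 0.011] rot units [-0.005  0.011 -0.008]
lever~ 1.0199662049042828 r 0.15990574855275252
```

Request:
arm_command(steps=[{"hand":0,"travel":[0,0.04,0.01],"rotation":[0,0,0]},{"hand":0,"travel":[0,0.015,0.004],"rotation":[0,0,0]},{"hand":0,"travel":[0,0.015,0],"rotation":[0,0,0]},{"hand":0,"travel":[0,0.015,0],"rotation":[0,0,0]}])

```text
time: 17.82
eef_pos: [0.4883, 0.1836, 0.1465]
tcp_rot: [0.561, -0.439, 0.431, -0.554]
contact_force: [-15.1, -5.1, 28.9]
opening: 0.175
```

```bash
python3 lev.py
python3 - <<'E'
from h import *
P=params('wrist');im,d=ctrl.read_camera('wrist');cv2.imwrite('pics/w20.png',im);np.savez('w20.npz',im=im,d=d,K=P[0],D=P[1],E=P[2])
im,d=ctrl.read_camera('side');cv2.imwrite('pics/s20.png',im[200:300,210:330].repeat(6,0).repeat(6,1))
E
python3 tilt.py w20.npz|head -4; python3 lev.py
```

```text
t 17.825 cur press [-0.1257 -0.1327  0.1467] F [-15.1  -5.1  28.9] open 0.175 q [ 0.16  0.08  2.03  0.    1.05 -0.08]
target world [0.4876 0.1833 0.1475] travel units [ 0.    -0.003 -0.002] rot units [ 0.026  0.016 -0.005]
lever~ 1.1074555580046446 r 0.15959683756406973
knob top: n 234 mid [-0.1144 -0.0173  0.1137] mean [-0.1134 -0.0172  0.1135]
base 12695 slopes [0.0001 0.0006 0.0217] std 0.0005896682645638913
tongue 2131 slopes [0.0007 0.0172 0.0655] std 0.0006759621306201535
front lip 1896 slopes [0.1249 0.0018 0.071 ] std 0.0008017691367766317
t 17.925 cur press [-0.1257 -0.1327  0.1467] F [-16.2  -4.9  29.2] open 0.176 q [ 0.16  0.08  2.03  0.    1.05 -0.08]
target world [0.4876 0.1833 0.1475] travel units [ 0.    -0.003 -0.002] rot units [ 0.026  0.016 -0.005]
lever~ 1.10764497007793 r 0.1596083507991222
```

View pics/s20.png

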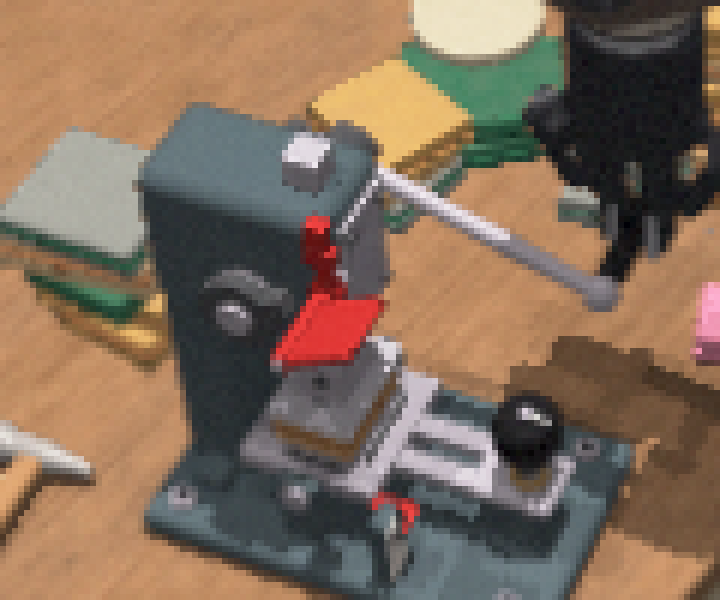

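View pics/w20.png

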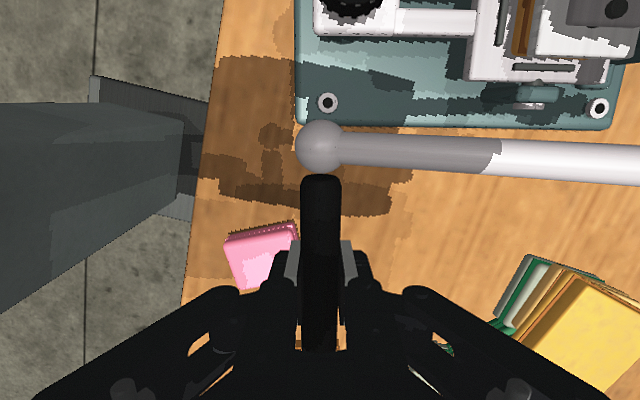

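Request:
arm_command(steps=[{"hand":0,"travel":[0,0.008,0.002],"rotation":[0,0,0]},{"hand":0,"travel":[0,0.008,0.002],"rotation":[0,0,0]},{"hand":0,"travel":[0,0.008,0.002],"rotation":[0,0,0]}])

```text
time: 18.3
eef_pos: [0.4882, 0.1836, 0.1468]
tcp_rot: [0.565, -0.441, 0.428, -0.551]
contact_force: [-10.8, -4.8, 20.0]
opening: 0.175
```

```bash
python3 lev.py
python3 - <<'E'
from fit import *
t=np.load('t.npy')
im,d=ctrl.read_camera('side');P=params('side')
red=(im[:,:,2]>110)&(im[:,:,1]<70)&(im[:,:,0]<70)&(d>0)
p=toP(maskpts(red,d,*P),t);k=(abs(p[:,0]+.04)<.08)&(p[:,1]>.052)&(p[:,1]<.1)&(p[:,2]>.18)&(p[:,2]<.32)
q=p[k];r=np.hypot(q[:,0]+.03,q[:,2]-.226);a=np.degrees(np.arctan2(q[:,2]-.226,q[:,0]+.03))[r>.02]
print('catch',np.radians(np.median(a)-55))
for m in ctrl.masks_of('side','orange_mould')[:2]:
    q=toP(maskpts(m['region'],d,*P),t);print(m['at'],m['score'],np.round(np.percentile(q,[5,50,95],axis=0),3))
for m in ctrl.masks_of('side','press_plate')[:1]:
    q=toP(maskpts(m['region'],d,*P),t);print('plate',m['at'],np.round(np.percentile(q,[5,50,95],axis=0),3))
E
```

```text
t 18.3 cur press [-0.1257 -0.1327  0.147 ] F [-10.8  -4.8  20. ] open 0.175 q [ 0.17  0.08  2.03 -0.    1.06 -0.08]
target world [0.4876 0.1833 0.1475] travel units [ 0.    -0.002 -0.002] rot units [ 0.051  0.017 -0.004]
lever~ 1.1057849412246208 r 0.15956235118025086
catch 1.5561982886176928
[335.6, 255.5] 0.6 [[-0.207 -0.208  0.01 ]
 [-0.18  -0.179  0.025]
 [-0.154 -0.163  0.03 ]]
[260.8, 276.1] 0.37 [[-0.018  0.025  0.067]
 [-0.003  0.029  0.075]
 [ 0.017  0.032  0.084]]
```

```bash
python3 -c "
from plant import ctrl
print(ctrl.sign_off())"
```

```text
the job is handed in; nothing more can be done
None
```

The mould is clamped and the job is handed in at about 18.4 s, with the arm still holding the lever down. The sign-off gave no verdict.

I turned the levelling knob about 138° clockwise, pushed the red catch over to the front, then pulled the lever by its grip to the stop.

| Check | Reading | Needed |
|---|---|---|
| Table tilt | −0.0045 rad while gripping the knob, +0.001 rad after letting go, about +0.001 rad with the lever down | within 0.015 rad |
| Catch | about 1.55 rad | over 1.0 rad |
| Lever | about 1.10 rad, at its stop | over 0.95 rad |
| Grip | jaws closed on the grip at 60 N, about 20 N upward force at the wrist | over 1.5 N finger contact |
| Mould | looks centred within a few mm of the table centre | within 10 mm |

- **Plate force:** I could not measure the plate's force on the mould. I infer it from the lever being at its stop.
- **Mould position:** this rests on a low-confidence detection (0.37). The pink look-alike scored higher (0.60), and I told them apart by position.
- **Bystanders:** I kept clear of the other things on the bench, but I did not measure them again at the end.

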